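# Advance the measuring bench by one turn of its hand wheel

## Robot

A 7-joint arm with a two-finger parallel gripper is mounted at the origin on the work surface. World frame = base frame: x ahead of the robot, y to its left, z up, the work surface at z = 0. Lengths are in m, angles in rad, forces in N, time in s.
With the tool pointing down it reaches from about 0.4 to 0.85 m from the base axis. Payload 10.4 kg.
Tool frame: the origin (TCP) lies midway between the tips of the shut fingers; the grasp point (between the pads) lies 19 mm behind it; z points along the fingers, y is the direction in which the jaws open and shut (so a half turn about z gives the same grasp; the last joint's range is limited). The gripper opens to 87 mm and grips with 3 to 60 N. Pads are 19 mm wide; open, the fingers measure 117 mm over their backs; the gripper's body (75 mm by 190 mm) begins 51 mm behind the grasp point.
Start: joints at [-1.319, 0.332, -0.065, 1.46, 0.022, 1.35, -0.088], TCP at [0.17, 0.602, 0.223] pointing down, gripper open.
Joint ranges: [-2.6, 2.6], [-0.5, 2.12], [-1.47, 1.34], [0.16, 2.42], [-1.27, 4.41], [0.06, 2.06], [-2.6, 2.6]. Speed limits (rad/s): [2.22, 2.22, 2.79, 2.79, 3.14, 3.14, 3.14].

## Interface

Orientations are given as a rotation vector (axis times angle).
In Python, from cell import env gives the robot as it stands. The module is installed in compiled form; this text tells all that it offers.
- The arm moves only by the tool arm_command, never from a script. Its argument "motion" is a list that holds one entry, the list of rows, each a list of 6 numbers: the shift along the world's x, y, z in units of 0.5 m (1.0 is 0.5 m), then the turn, a rotation vector about the world's x, y, z in units of 360 degrees (1.0 is 360 degrees). A call has 1 to 12 rows; each row shifts and turns the commanded pose from where the row before left it; what a row does not reach is not made up. A row lasts 1/12 s, in which the tool goes at most 41.7 mm and 7.16 degrees, less where a joint would pass 70% of its speed; a pose out of reach is approached as far as the arm can. A call with a number of a shift or a turn outside -1 to 1 is refused whole. A call with a gripper value outside its range is refused whole. "jaw" is the opening, from 0 (shut) to 1 (fully open), set as the call begins (left out, the last holds). The fingers move at their own pace and stop on an object; "newtons" is the grip in N (left out, the last holds). Time passes only in rows, so rows that do not move let the fingers close. It gives the time, the measured TCP pose, the force and the opening at its end, in the units of the state.
- env.get_state(): the state, without advancing time (a new reading comes with each control period).
- env.read_camera(name): name is "scene" or "top"; returns a dict with "img" (384x512x3 uint8, blue, green, red), "z_map" (384x512 float32, m along the optical axis (not along the pixel's ray), 0 where there is no reading), "intrinsics" (3x3 intrinsics, pixels), "rvec" (rotation vector, rad) and "tvec" (3), from world to camera coordinates, as OpenCV has them. Camera axes: x right, y down, z forward; pixel columns grow to the right and rows downward; lengths in m; the calibration is good to about 2 mm. A picture is of the moment at which its call begins.
- env.finish_job(): hands the job in, once; it reports no verdict.
The state is a dict: "time": time; "joint_positions": joint angles; "dq": joint speeds; "effort": joint torques, N m; "tcp_pos": TCP position; "orientation": TCP orientation; "wrist_force": force on the tool from outside, world axes, zero at the start; "torque": the same for the moment, N m; "gripper_width": finger opening in m.
Only numpy, scipy, OpenCV 4.12 (cv2) and the standard library are available. Lean on these libraries where they do the work, as an engineer would, in place of code of your own. Each camera call takes 0.05 s, during which the arm holds its last target.

## Task

Advance the rule on the measuring bench by one screw pitch: with the fingertips, push the hand wheel round by its upright handle, clockwise seen from above, through exactly one full turn, so that the handle comes to rest back where it began. Only push the handle: do not pull its sleeve up, and leave the loose things standing around the bench where they are. Finish with the hand clear.

Things in the scene. Friction and masses are not known exactly. Their poses are not given: they have to be found in the camera images.
- bench: Fixed measuring bench, origin on the table under the wheel's axis. A grey gearbox (150 x 150 x 66 mm high) lies under the wheel; from it the bed, 130 mm wide, runs along the bench's own +y to 396 mm, with a carriage and steel rule up to 63 mm high and an end block 64 mm high. A magnifier 270 mm from the wheel's axis reaches 131 mm high. Each clockwise turn moves the carriage 20 mm away from the wheel.
- hub (a point): Centre of the hand wheel, on its vertical axis, 100 mm above the table (the hub's nut tops out at 106 mm). The steel wheel lies level over the gearbox: three spokes, rim of 16 mm round bar, 65 mm in radius to the bar's middle (146 mm over all), rim top 98 mm above the table.
- handle (a point): Middle of the wheel's only handle: an upright black plastic sleeve, 22 mm in diameter, on the rim at the end of a spoke, 65 mm from the wheel's axis, from 100 to 164 mm above the table; this point is 132 mm above the table. The sleeve does not turn on its pin. Apart from the hub's nut nothing else stands above the rim.
- wheel (a joint): Turn of the hand wheel, rad; grows as it is turned clockwise seen from above (one turn is 6.283). Starts anywhere between 0 and 3.5, so the handle's starting side varies; end stops at -0.6 and 11.2. Stiff screw drive: about 0.16 N m of friction (2.5 N at the handle); stays where it is left and does not coast.
- sleeve (a joint): How far the handle's sleeve is pulled up on its pin, m: 0 seated, 0.03 at most. A light spring (2 N, rising 1 N per 10 mm) and its weight keep it down.
- weight: Bystander, loose, to be left alone: brass weight with a knob top, 38 mm diameter, 56 mm tall, beside the bench near the wheel. Origin at the centre of its underside.
- small_weight: Bystander, loose, to be left alone: smaller brass weight, 28 mm diameter, 40 mm tall, beside the bench near the wheel. Origin at the centre of its underside.
- jar: Bystander, loose, to be left alone: amber jar with black cap, 44 mm diameter, 60 mm tall, on the table beyond the wheel. Origin at the centre of its underside.
- card_box: Bystander, loose, to be left alone: closed cardboard box 90 x 120 x 45 mm. Origin at the centre of its underside.
- screwdriver: Bystander, loose, to be left alone: screwdriver 170 mm long, lying on the table between the robot and the bench, its length along its own x.
- caliper: Bystander, loose, to be left alone: steel slide caliper 200 mm long, lying flat. Origin at the centre of its underside.
- cup: Bystander, loose, to be left alone: white bowl, 70 mm across, 45 mm tall. Origin at the centre of its underside.

How it is judged:
By the outcome, as a careful person would: the job done as asked, in the order asked, and still so for the second after the job is handed in, with the robot touching nothing.
It also fails if it takes over 58 s, if anything falls off the work surface, if the arm or the gripper's body presses on something with over 40 N, if the wrist force passes 120 N, or if a joint passes its speed limit or range.

## Working session

There is one attempt and no reset: what is moved stays moved. The work goes in short steps, Python scripts to look and compute and a tool call to move; the robot and the scene stay as the last step left them, time stands still between calls to the robot, and variables do not carry over. Pictures are saved under pics/ and viewed, and the job is handed in when it is done.

Besides the shell and the picture viewer there is one more tool, called after "Emit:" in YAML: its name, and indented under it one key for each argument. arm_command: Moves the arm, as the interface text tells. Its arguments: {"type":"object","properties":{"motion":{"type":"array"},"jaw":{"type":"number"},"newtons":{"type":"number"}},"required":["motion"]}

```bash
mkdir -p pics
python3 - <<'E'
from cell import env
import cv2,numpy as np
s=env.get_state();print(s)
for n in("scene","top"):
    c=env.read_camera(n);cv2.imwrite(f"pics/{n}0.png",c["img"]);np.savez(f"{n}0.npz",**c)
    R=cv2.Rodrigues(np.array(c["rvec"]))[0];print(n,c["intrinsics"],-R.T@np.array(c["tvec"]).ravel(),R)
E
```

```text
{'time': 0.0, 'joint_positions': array([-1.31861998,  0.33285348, -0.06471239,  1.46096196,  0.02160372,
        1.34988626, -0.08853391]), 'dq': array([ 2.48485690e-05,  1.63574309e-04,  4.13034884e-04,  3.13041410e-04,
        1.34075745e-04,  1.90793322e-04, -5.18277597e-04]), 'effort': array([-6.72593706e-05, -6.23226213e+01,  2.48511345e-02, -3.89904785e+01,
       -6.12260518e-02,  3.94575647e-02,  1.31805168e-04]), 'tcp_pos': array([0.16947581, 0.60117582, 0.2217556 ]), 'orientation': array([-4.30243411e-01, -3.11186215e+00,  2.21078731e-03]), 'wrist_force': array([-0.30370264,  0.0329152 , -0.63997488]), 'torque': array([0.00905065, 0.02717047, 0.0144004 ]), 'gripper_width': 0.08710852093990602}
scene [[429.09466782   0.         258.5801898 ]
 [  0.         429.09466782 197.03996166]
 [  0.           0.           1.        ]] [ 1.11365215 -0.6190056   1.08444111] [[ 0.75631979  0.65409518 -0.01182688]
 [ 0.47463863 -0.56107915 -0.67816544]
 [-0.45022056  0.50729645 -0.7348141 ]]
top [[464.51750126   0.         247.31600654]
 [  0.         464.51750126 188.31235168]
 [  0.           0.           1.        ]] [0.44284083 0.05918662 1.91826677] [[ 0.02040273 -0.99977799 -0.00526326]
 [-0.99797871 -0.02004854 -0.06030386]
 [ 0.06018495  0.00648299 -0.99816619]]
```

View pics/scene0.png

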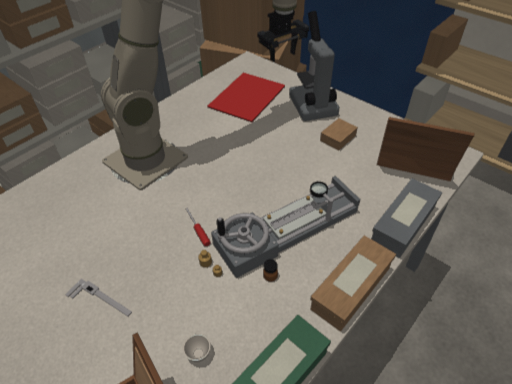

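View pics/top0.png

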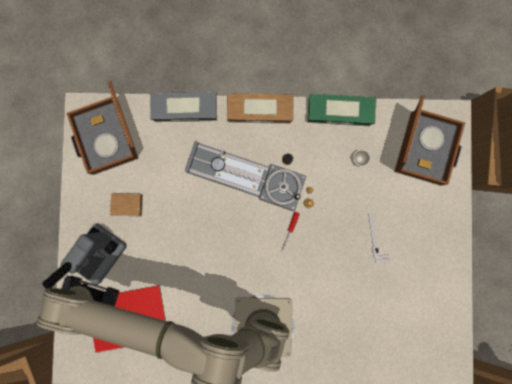

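The scene view shows the wheel around (243,234) with its black handle at (221,226). The top view shows the wheel around (283,187) and the handle near (298,197). Both are clear of the arm. Next I'll measure them.

```bash
cat > h.py <<'E'
import numpy as np,cv2
def load(n):
    c=np.load(n) if isinstance(n,str) else n
    K=np.array(c["intrinsics"]);R=cv2.Rodrigues(np.array(c["rvec"]))[0];t=np.array(c["tvec"]).ravel()
    return c["img"],np.array(c["z_map"]),K,R,t
def cloud(c):
    img,z,K,R,t=load(c);v,u=np.mgrid[:384,:512]
    p=np.stack([(u-K[0,2])/K[0,0]*z,(v-K[1,2])/K[1,1]*z,z],-1)
    P=(p-t)@R;P[z==0]=np.nan;return P
def ray(c,u,v,h):
    img,z,K,R,t=load(c);o=-R.T@t;d=R.T@np.array([(u-K[0,2])/K[0,0],(v-K[1,2])/K[1,1],1]);return o+d*(h-o[2])/d[2]
def circ(xy):
    A=np.c_[2*xy,np.ones(len(xy))];s=np.linalg.lstsq(A,(xy**2).sum(1),rcond=None)[0];return s[:2],np.sqrt(s[2]+s[:2]@s[:2])
E
python3 - <<'E'
from h import *
for n in("scene","top"):
    P=cloud(n+"0.npz");img=load(n+"0.npz")[0]
    c0=ray(n+"0.npz",*((243,234) if n=="scene" else (283,187)),0.098)
    print(n,"wheel guess",c0)
    near=np.hypot(P[...,0]-c0[0],P[...,1]-c0[1])<.11
    m=near&(P[...,2]>.088)&(P[...,2]<.104);q=P[m][:,:2]
    r=np.hypot(*(q-c0[:2]).T);c,rr=circ(q[r>.045])
    for _ in range(5):
        r=np.hypot(*(q-c).T);k=abs(r-.065)<.012;c,rr=circ(q[k])
    print("rim",c,rr,k.sum())
    m=near&(P[...,2]>.12)&(P[...,2]<.175);print("handle",m.sum(),np.nanmean(P[m],0),P[m].max(0),P[m].min(0))
    m=near&(P[...,2]>.155)&(P[...,2]<.175);print("handle top",m.sum(),np.nanmean(P[m],0))
    x=[180,300,190,290] if n=="scene" else [170,340,130,260]
    cr=img[x[2]:x[3],x[0]:x[1]];cv2.imwrite(f"pics/{n}0c.png",cv2.resize(cr,None,fx=4.5,fy=4.5,interpolation=2))
P=cloud("top0.npz")
# objects > 15mm around
x=P
c0=np.array(ray("top0.npz",283,187,.098))
m=(np.hypot(x[...,0]-c0[0],x[...,1]-c0[1])<.35)&(x[...,2]>.012)
n,l,st,ce=cv2.connectedComponentsWithStats(m.astype(np.uint8))
for i in range(1,n):
    if st[i,4]>8: print(ce[i],st[i,4],np.round(P[l==i].mean(0),3),np.round(P[l==i].min(0),3),np.round(P[l==i].max(0),3))
E
```

```text
scene wheel guess [ 0.57016388 -0.07748454  0.098     ]
rim [ 0.56629693 -0.07130187] 0.06462032173231098 617
handle 106 [ 0.52835131 -0.12371725  0.14904161] [ 0.53598781 -0.11225486  0.17164765] [ 0.5148969  -0.13272226  0.12007623]
handle top 47 [ 0.52691717 -0.12234755  0.16363308]
top wheel guess [ 0.560567   -0.06891537  0.098     ]
rim [ 0.56199859 -0.06926366] 0.06486487139719324 346
handle 31 [ 0.52309817 -0.11714628  0.15765808] [ 0.55919519 -0.0749967   0.17481799] [ 0.51198266 -0.12986536  0.12123345]
handle top 22 [ 0.52226225 -0.12028523  0.16531811]
[266.57168784 112.82940109] 1102 [0.859 0.    0.073] [ 0.828 -0.106  0.013] [0.91  0.15  0.094]
[320.08401084 116.02710027] 369 [ 0.851 -0.215  0.069] [ 0.829 -0.292  0.012] [ 0.894 -0.168  0.095]
[252.57027103 177.54763901] 3579 [0.598 0.052 0.064] [ 0.472 -0.16   0.012] [0.728 0.277 0.176]
[357.56060606 159.06060606] 66 [ 0.685 -0.376  0.032] [ 0.655 -0.401  0.012] [ 0.721 -0.357  0.058]
[287.30208333 158.9375    ] 96 [ 0.677 -0.088  0.054] [ 0.659 -0.11   0.016] [ 0.697 -0.068  0.07 ]
[309.65789474 189.76315789] 38 [ 0.556 -0.182  0.031] [ 0.543 -0.196  0.014] [ 0.568 -0.169  0.046]
[308.76712329 203.08219178] 73 [ 0.501 -0.178  0.042] [ 0.485 -0.197  0.019] [ 0.518 -0.161  0.066]
[293.15671642 222.18656716] 134 [ 0.423 -0.118  0.023] [ 0.362 -0.141  0.012] [ 0.465 -0.097  0.034]
[284.5        244.68181818] 22 [ 0.331 -0.084  0.018] [ 0.305 -0.099  0.013] [ 0.354 -0.075  0.031]
```

View pics/scene0c.png

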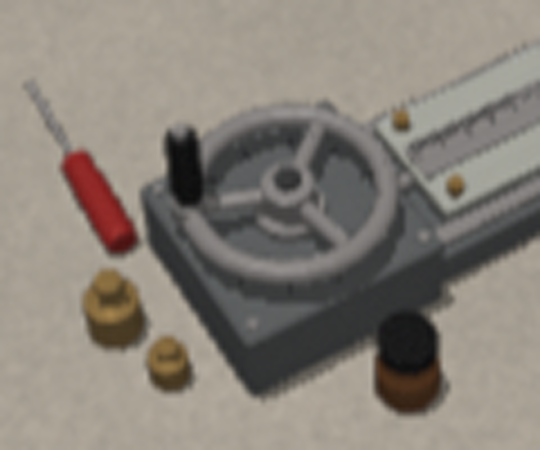

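View pics/top0c.png

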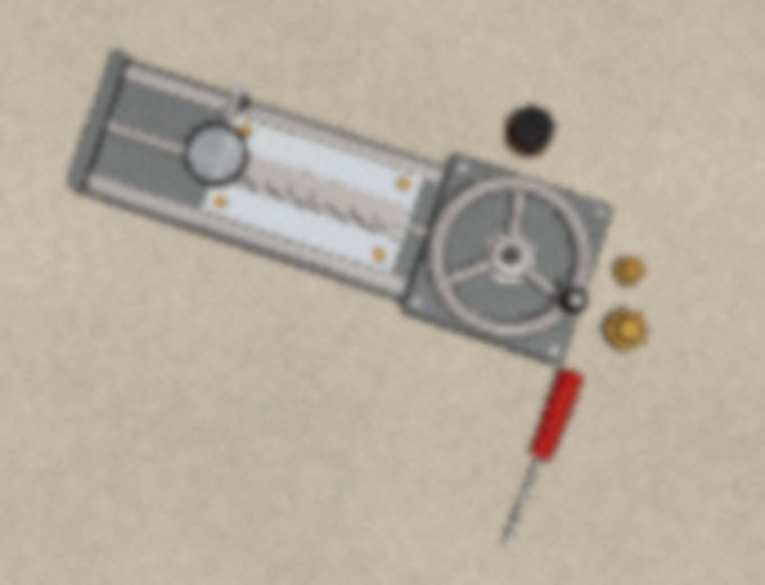

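The depth clouds of both cameras agree:

| Item | Measurement |
|---|---|
| Hub | about (0.564, -0.070) |
| Handle | azimuth about -127.8° from the hub, at (0.524, -0.121) |

I'll push with the shut fingers at z ≈ 0.118, keeping the yaw fixed so that tool x lies along the starting tangent. First, the approach.

Emit:
arm_command:
  motion:
    - [[0.016,-0.06,0,0,0,0],[0.016,-0.06,0,0,0,0],[0.016,-0.06,0,0,0,0],[0.016,-0.06,0,0,0,0],[0.016,-0.06,0,0,0,0],[0.035,-0.05,0,0,0,0],[0.035,-0.05,0,0,0,0],[0.035,-0.05,0,0,0,0],[0.035,-0.05,0,0,0,0],[0.035,-0.05,0,0,0,0],[0.035,-0.05,0,0,0,0],[0.035,-0.05,0,0,0,0]]
  jaw: 0
  newtons: 20

```text
time: 1.1
tcp_pos: [0.3326, 0.2751, 0.2224]
orientation: [-0.43, -3.112, 0.0]
wrist_force: [0.4, 0.0, 0.9]
gripper_width: 0.0149
```

Emit:
arm_command:
  motion:
    - [[0.03,-0.06,0,0,0,-0.005],[0.03,-0.06,0,0,0,-0.005],[0.03,-0.06,0,0,0,-0.005],[0.03,-0.06,0,0,0,-0.005],[0.03,-0.06,0,0,0,-0.005],[0.03,-0.06,0,0,0,-0.005],[0.03,-0.06,0,0,0,-0.005],[0.03,-0.06,0,0,0,-0.005],[0.03,-0.06,0,0,0,-0.005],[0.03,-0.06,0,0,0,-0.005],[0.03,-0.06,0,0,0,-0.005],[0.03,-0.06,0,0,0,-0.005]]

```text
time: 2.1
tcp_pos: [0.5124, -0.085, 0.2226]
orientation: [1.008, 2.975, 0.0]
wrist_force: [0.4, 0.4, 0.6]
gripper_width: 0.0003
```

Emit:
arm_command:
  motion:
    - [[0.019,-0.028,0,0,0,0],[0.019,-0.028,0,0,0,0],[0.019,-0.028,0,0,0,0],[0.019,-0.028,0,0,0,0],[0,0,-0.042,0,0,0],[0,0,-0.042,0,0,0],[0,0,-0.042,0,0,0],[0,0,-0.042,0,0,0],[0,0,-0.042,0,0,0],[0,0,0,0,0,0]]

```text
time: 2.93
tcp_pos: [0.5476, -0.1387, 0.1137]
orientation: [-1.004, -2.971, 0.003]
wrist_force: [-1.1, 0.3, -0.8]
gripper_width: 0.0
```

Run:
```python
from cell import env
from h import *
s=env.get_state();print(s["tcp_pos"],s["joint_positions"],s["wrist_force"])
for n in("scene","top"):
    c=env.read_camera(n);cv2.imwrite(f"pics/{n}1.png",c["img"])
    x=[180,300,170,270] if n=="scene" else [220,350,130,230]
    cv2.imwrite(f"pics/{n}1c.png",cv2.resize(c["img"][x[2]:x[3],x[0]:x[1]],None,fx=5,fy=5,interpolation=2))
```

```text
[ 0.54762743 -0.13868586  0.11366112] [-0.42646409  0.3470707   0.71477796  1.78217213 -0.24999335  1.11167939
  1.29132868] [-1.09798367  0.329955   -0.78945828]
```

View pics/scene1c.png

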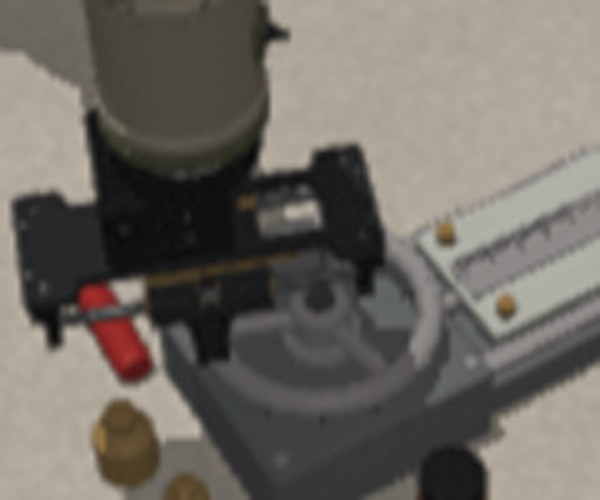

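```bash
cat > path.py <<'E'
# usage: path.py turned_from turned_to rows  (deg cw from start); starts from measured TCP
import sys,numpy as np
from cell import env
HUB=np.array([.564,-.070]);T0=-127.8;YAW=142.5;A,B,RH=.0095,.015,.011
def d(phi): # distance centre->disc centre along direction phi (rel tool x)
    u=np.array([abs(np.cos(phi)),abs(np.sin(phi))])
    s=np.linspace(0,.04,4001);p=s[:,None]*u
    g=np.hypot(*np.maximum(p-[A,B],0).T)
    return s[np.argmax(g>=RH)]
def centre(turn):
    th=np.radians(T0-turn);h=HUB+.065*np.array([np.cos(th),np.sin(th)])
    t=np.array([np.sin(th),-np.cos(th)]);az=np.arctan2(t[1],t[0])
    return h-d(az-np.radians(YAW))*t
def main():
    a,b,n=float(sys.argv[1]),float(sys.argv[2]),int(sys.argv[3])
    s=env.get_state();p=np.array(s["tcp_pos"]);print("t",s["time"],"tcp",p.round(4),"F",np.round(s["wrist_force"],1),"q",np.round(s["joint_positions"],2))
    P=[p[:2]]+[centre(x) for x in np.linspace(a,b,n+1)[1:]]
    cum=np.round((np.array(P)-P[0])/.5,3);r=np.diff(cum,axis=0)
    print("dz units",round((.1155-p[2])/.5,3));print([[round(x,3) for x in q]+[0,0,0,0] for q in r])
if __name__=="__main__":main()
E
python3 path.py -9 51 12
```

```text
t 3.0333 tcp [ 0.5497 -0.1395  0.1175] F [ 0.3 -0.3 -0.3] q [-0.43  0.34  0.72  1.78 -0.25  1.11  1.29]
dz units -0.004
[[np.float64(-0.01), np.float64(0.008), 0, 0, 0, 0], [np.float64(-0.011), np.float64(0.004), 0, 0, 0, 0], [np.float64(-0.011), np.float64(0.005), 0, 0, 0, 0], [np.float64(-0.01), np.float64(0.005), 0, 0, 0, 0], [np.float64(-0.009), np.float64(0.006), 0, 0, 0, 0], [np.float64(-0.009), np.float64(0.006), 0, 0, 0, 0], [np.float64(-0.008), np.float64(0.006), 0, 0, 0, 0], [np.float64(-0.007), np.float64(0.007), 0, 0, 0, 0], [np.float64(-0.007), np.float64(0.007), 0, 0, 0, 0], [np.float64(-0.006), np.float64(0.007), 0, 0, 0, 0], [np.float64(-0.007), np.float64(0.009), 0, 0, 0, 0], [np.float64(-0.005), np.float64(0.009), 0, 0, 0, 0]]
```

Emit:
arm_command:
  motion:
    - [[-0.01,0.008,-0.002,0,0,0],[-0.011,0.004,0,0,0,0],[-0.011,0.005,0,0,0,0],[-0.01,0.005,0,0,0,0],[-0.009,0.006,0,0,0,0],[-0.009,0.006,0,0,0,0],[-0.008,0.006,0,0,0,0],[-0.007,0.007,0,0,0,0],[-0.007,0.007,0,0,0,0],[-0.006,0.007,0,0,0,0],[-0.007,0.009,0,0,0,0],[-0.005,0.009,0,0,0,0]]

```text
time: 4.03
tcp_pos: [0.4991, -0.1, 0.1164]
orientation: [-1.006, -2.975, 0.001]
wrist_force: [1.0, -1.7, 1.4]
gripper_width: 0.0005
```

```bash
sed -i 's/round(x,3) for x in q/round(float(x),3) for x in q/' path.py
python3 - <<'E'
from cell import env
from h import *
from path import centre
print(centre(51))
for n in("scene","top"):
    c=env.read_camera(n);
    x=[180,300,170,270] if n=="scene" else [220,350,130,230]
    cv2.imwrite(f"pics/{n}2c.png",cv2.resize(c["img"][x[2]:x[3],x[0]:x[1]],None,fx=5,fy=5,interpolation=2))
E
python3 path.py 51 126 12
```

```text
[ 0.49961049 -0.09982501]
t 4.1333 tcp [ 0.499  -0.099   0.1162] F [ 0.2 -0.8  0.2] q [-0.54  0.19  0.72  1.93 -0.15  1.08  1.16]
dz units -0.001
[[-0.004, 0.012, 0, 0, 0, 0], [-0.005, 0.016, 0, 0, 0, 0], [-0.002, 0.017, 0, 0, 0, 0], [0.001, 0.017, 0, 0, 0, 0], [0.001, 0.016, 0, 0, 0, 0], [0.004, 0.015, 0, 0, 0, 0], [0.004, 0.015, 0, 0, 0, 0], [0.006, 0.013, 0, 0, 0, 0], [0.006, 0.012, 0, 0, 0, 0], [0.007, 0.012, 0, 0, 0, 0], [0.009, 0.011, 0, 0, 0, 0], [0.012, 0.011, 0, 0, 0, 0]]
```

View pics/scene2c.png

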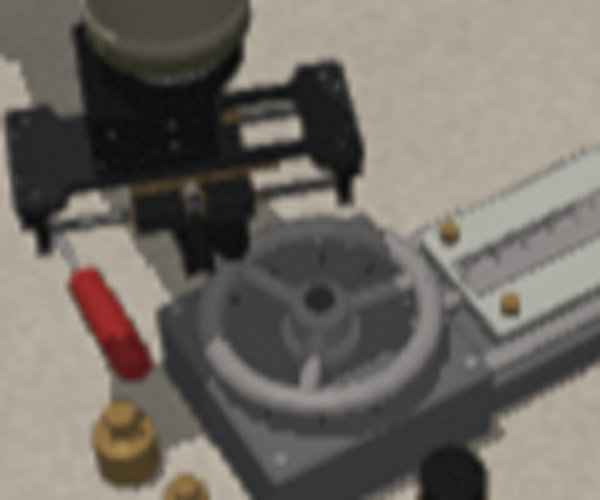

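View pics/top2c.png

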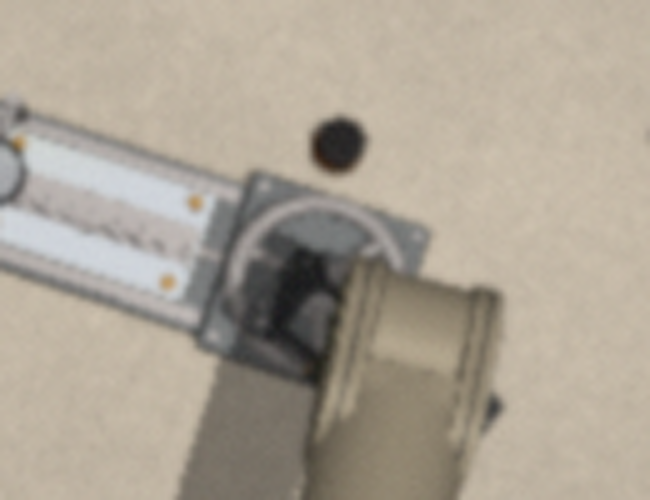

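The scene crop shows the handle at about (235,235) with the fingers behind it. The spokes have turned and the wheel is following, so I'll go on.

Emit:
arm_command:
  motion:
    - [[-0.004,0.012,0,0,0,0],[-0.005,0.016,0,0,0,0],[-0.002,0.017,0,0,0,0],[0.001,0.017,0,0,0,0],[0.001,0.016,0,0,0,0],[0.004,0.015,0,0,0,0],[0.004,0.015,0,0,0,0],[0.006,0.013,0,0,0,0],[0.006,0.012,0,0,0,0],[0.007,0.012,0,0,0,0],[0.009,0.011,0,0,0,0],[0.012,0.011,0,0,0,0]]

```text
time: 5.13
tcp_pos: [0.5198, -0.0166, 0.1165]
orientation: [-1.007, -2.976, 0.001]
wrist_force: [-0.6, -7.1, 2.0]
gripper_width: 0.0006
```

```bash
python3 - <<'E'
from cell import env
from h import *
from path import centre
print(centre(126))
for n in("scene",):
    c=env.read_camera(n);
    x=[180,300,170,270] if n=="scene" else [220,350,130,230]
    cv2.imwrite(f"pics/{n}3c.png",cv2.resize(c["img"][x[2]:x[3],x[0]:x[1]],None,fx=5,fy=5,interpolation=2))
E
python3 path.py 126 195 12
```

```text
[ 0.51835316 -0.01557401]
t 5.1833 tcp [ 0.521  -0.0148  0.1166] F [ 0.3  2.  -0.1] q [-0.65  0.22  0.66  1.89 -0.15  1.08  0.99]
dz units -0.002
[[0.007, 0.007, 0, 0, 0, 0], [0.014, 0.008, 0, 0, 0, 0], [0.016, 0.006, 0, 0, 0, 0], [0.017, 0.003, 0, 0, 0, 0], [0.016, 0.002, 0, 0, 0, 0], [0.016, 0.001, 0, 0, 0, 0], [0.015, -0.001, 0, 0, 0, 0], [0.014, -0.003, 0, 0, 0, 0], [0.013, -0.004, 0, 0, 0, 0], [0.013, -0.005, 0, 0, 0, 0], [0.012, -0.005, 0, 0, 0, 0], [0.011, -0.007, 0, 0, 0, 0]]
```

View pics/scene3c.png

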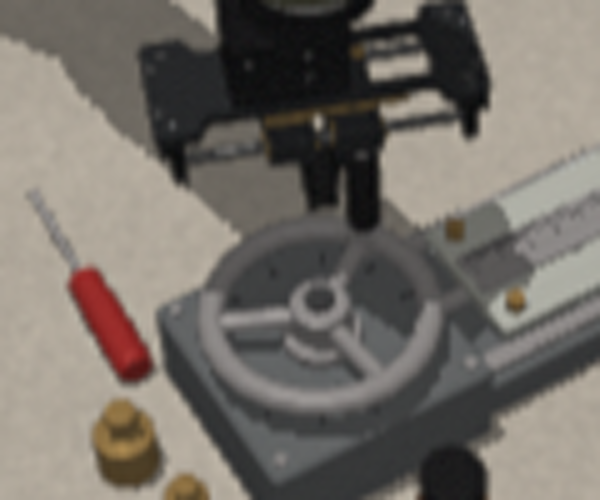

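The handle, at crop (365,200), is about 120° round with the fingers behind it.

Emit:
arm_command:
  motion:
    - [[0.007,0.007,0,0,0,0],[0.014,0.008,0,0,0,0],[0.016,0.006,0,0,0,0],[0.017,0.003,0,0,0,0],[0.016,0.002,0,0,0,0],[0.016,0.001,0,0,0,0],[0.015,-0.001,0,0,0,0],[0.014,-0.003,0,0,0,0],[0.013,-0.004,0,0,0,0],[0.013,-0.005,0,0,0,0],[0.012,-0.005,0,0,0,0],[0.011,-0.007,0,0,0,0]]

```text
time: 6.18
tcp_pos: [0.6017, -0.016, 0.1164]
orientation: [-1.006, -2.975, 0.001]
wrist_force: [-7.9, -1.2, 2.1]
gripper_width: 0.0007
```

```bash
python3 - <<'E'
from cell import env
from h import *
from path import centre
print(centre(195))
for n in("scene",):
    c=env.read_camera(n);
    x=[180,300,170,270] if n=="scene" else [220,350,130,230]
    cv2.imwrite(f"pics/{n}4c.png",cv2.resize(c["img"][x[2]:x[3],x[0]:x[1]],None,fx=5,fy=5,interpolation=2))
E
python3 path.py 195 261 12
```

```text
[ 0.60292067 -0.01376683]
t 6.2333 tcp [ 0.6026 -0.0171  0.1166] F [-1.3 -0.8  0.3] q [-0.55  0.41  0.64  1.68 -0.27  1.14  1.08]
dz units -0.002
[[0.01, -0.0, 0, 0, 0, 0], [0.009, -0.007, 0, 0, 0, 0], [0.008, -0.008, 0, 0, 0, 0], [0.008, -0.007, 0, 0, 0, 0], [0.007, -0.008, 0, 0, 0, 0], [0.006, -0.01, 0, 0, 0, 0], [0.006, -0.011, 0, 0, 0, 0], [0.005, -0.013, 0, 0, 0, 0], [0.003, -0.014, 0, 0, 0, 0], [0.001, -0.015, 0, 0, 0, 0], [0.0, -0.015, 0, 0, 0, 0], [-0.001, -0.014, 0, 0, 0, 0]]
```

View pics/scene4c.png

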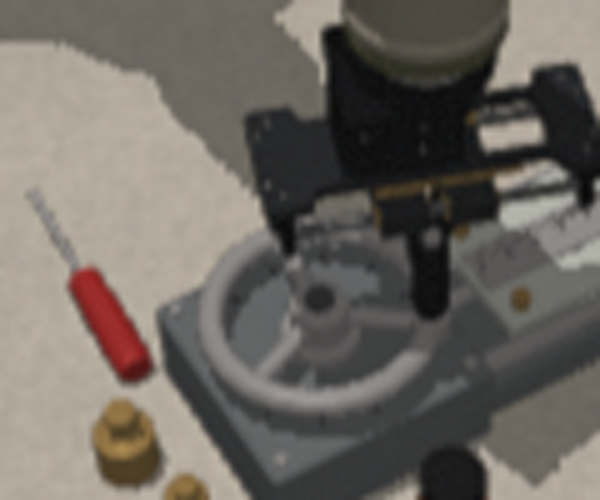

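The handle is at crop (430,285), about 195° round, with the finger behind it and the spokes matching.

Emit:
arm_command:
  motion:
    - [[0.01,0,0,0,0,0],[0.009,-0.007,0,0,0,0],[0.008,-0.008,0,0,0,0],[0.008,-0.007,0,0,0,0],[0.007,-0.008,0,0,0,0],[0.006,-0.01,0,0,0,0],[0.006,-0.011,0,0,0,0],[0.005,-0.013,0,0,0,0],[0.003,-0.014,0,0,0,0],[0.001,-0.015,0,0,0,0],[0,-0.015,0,0,0,0],[-0.001,-0.014,0,0,0,0]]

```text
time: 7.23
tcp_pos: [0.6328, -0.0774, 0.1168]
orientation: [1.006, 2.976, 0.0]
wrist_force: [-0.6, 2.8, 0.1]
gripper_width: 0.0005
```

```bash
python3 - <<'E'
from cell import env
from h import *
from path import centre
print(centre(261))
for n in("scene",):
    c=env.read_camera(n);
    x=[180,300,170,270] if n=="scene" else [220,350,130,230]
    cv2.imwrite(f"pics/{n}5c.png",cv2.resize(c["img"][x[2]:x[3],x[0]:x[1]],None,fx=5,fy=5,interpolation=2))
E
python3 path.py 261 335 12
```

```text
[ 0.63363487 -0.07825836]
t 7.2833 tcp [ 0.6323 -0.0794  0.1168] F [-0.3 -1.3 -0.8] q [-0.43  0.49  0.64  1.58 -0.31  1.17  1.2 ]
dz units -0.003
[[-0.0, -0.013, 0, 0, 0, 0], [-0.004, -0.014, 0, 0, 0, 0], [-0.006, -0.014, 0, 0, 0, 0], [-0.006, -0.012, 0, 0, 0, 0], [-0.007, -0.012, 0, 0, 0, 0], [-0.008, -0.011, 0, 0, 0, 0], [-0.011, -0.011, 0, 0, 0, 0], [-0.013, -0.01, 0, 0, 0, 0], [-0.014, -0.008, 0, 0, 0, 0], [-0.017, -0.007, 0, 0, 0, 0], [-0.018, -0.004, 0, 0, 0, 0], [-0.017, -0.002, 0, 0, 0, 0]]
```

View pics/scene5c.png

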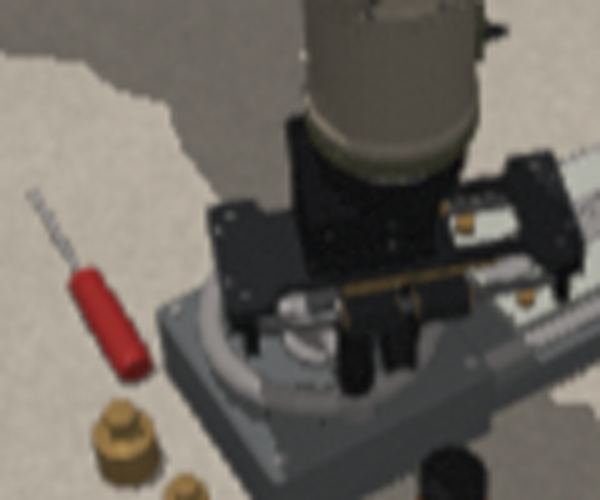

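The handle is at crop (355,360), ahead of the fingers at (400,335). I'll push on to about 335°.

Emit:
arm_command:
  motion:
    - [[0,-0.013,0,0,0,0],[-0.004,-0.014,0,0,0,0],[-0.006,-0.014,0,0,0,0],[-0.006,-0.012,0,0,0,0],[-0.007,-0.012,0,0,0,0],[-0.008,-0.011,0,0,0,0],[-0.011,-0.011,0,0,0,0],[-0.013,-0.01,0,0,0,0],[-0.014,-0.008,0,0,0,0],[-0.017,-0.007,0,0,0,0],[-0.018,-0.004,0,0,0,0],[-0.017,-0.002,0,0,0,0]]

```text
time: 8.28
tcp_pos: [0.571, -0.1364, 0.1167]
orientation: [1.007, 2.975, -0.001]
wrist_force: [3.1, 0.6, 1.2]
gripper_width: 0.0005
```

```bash
python3 - <<'E'
from cell import env
from h import *
from path import centre
print(centre(335))
for n in("scene","top"):
    c=env.read_camera(n);
    x=[180,300,170,270] if n=="scene" else [220,350,130,230]
    cv2.imwrite(f"pics/{n}6c.png",cv2.resize(c["img"][x[2]:x[3],x[0]:x[1]],None,fx=5,fy=5,interpolation=2))
    P=cloud(c);m=(np.hypot(P[...,0]-.564,P[...,1]+.07)<.09)&(P[...,2]>.158)&(P[...,2]<.172);print(n,m.sum(),P[m].mean(0))
E
python3 path.py 335 352 5
```

```text
[ 0.57160847 -0.13838506]
scene 16 [ 0.57413847 -0.1393211   0.1635865 ]
top 0 [nan nan nan]
t 8.3833 tcp [ 0.5702 -0.136   0.1165] F [ 0.4  0.1 -0. ] q [-0.39  0.38  0.68  1.73 -0.26  1.13  1.28]
dz units -0.002
[[-0.006, -0.005, 0, 0, 0, 0], [-0.009, 0.0, 0, 0, 0, 0], [-0.009, 0.001, 0, 0, 0, 0], [-0.009, 0.001, 0, 0, 0, 0], [-0.008, 0.002, 0, 0, 0, 0]]<stdin>:9: RuntimeWarning: Mean of empty slice.
  ret = um.true_divide(
```

View pics/scene6c.png

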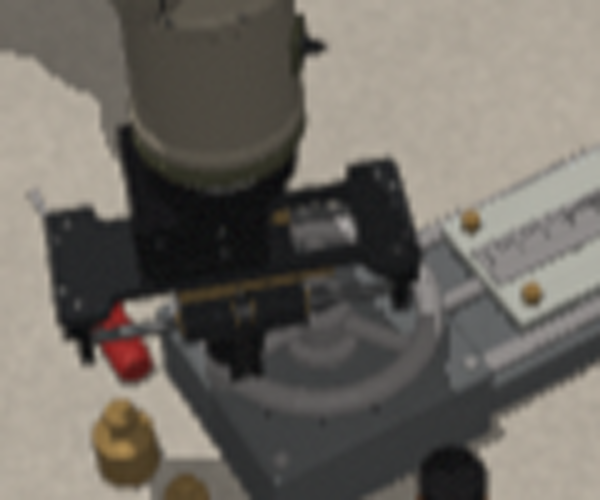

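Emit:
arm_command:
  motion:
    - [[-0.006,-0.005,0,0,0,0],[-0.009,0,0,0,0,0],[-0.009,0.001,0,0,0,0],[-0.009,0.001,0,0,0,0],[-0.008,0.002,0,0,0,0],[0,0,0,0,0,0],[0,0,0,0,0,0]]

```text
time: 8.97
tcp_pos: [0.5511, -0.1357, 0.1165]
orientation: [-1.005, -2.975, -0.0]
wrist_force: [0.9, 0.2, 0.5]
gripper_width: 0.0006
```

Emit:
arm_command:
  motion:
    - [[0.016,-0.012,0,0,0,0],[0.016,-0.012,0,0,0,0],[0,0,0.06,0,0,0],[0,0,0.06,0,0,0],[0,0,0.06,0,0,0],[0,0,0.04,0,0,0],[-0.02,0.06,0,0,0,0],[-0.02,0.06,0,0,0,0],[-0.02,0.06,0,0,0,0],[-0.02,0.06,0,0,0,0],[-0.02,0.06,0,0,0,0],[-0.02,0.06,0,0,0,0]]

```text
time: 9.97
tcp_pos: [0.5078, 0.033, 0.2269]
orientation: [1.007, 2.975, 0.0]
wrist_force: [0.6, 0.9, 0.4]
gripper_width: 0.0006
```

Emit:
arm_command:
  motion:
    - [[-0.01,0.06,0,0,0,0],[-0.01,0.06,0,0,0,0],[-0.01,0.06,0,0,0,0],[0,0,0,0,0,0]]

```text
time: 10.3
tcp_pos: [0.4919, 0.1285, 0.2264]
orientation: [-0.994, -2.979, -0.002]
wrist_force: [0.8, 0.3, -0.6]
gripper_width: 0.0004
```

```bash
cat > meas.py <<'E'
import sys
from h import *
from cell import env
k=sys.argv[1]
for n in("scene","top"):
    c=env.read_camera(n);np.savez(f"{n}_{k}.npz",**c)
    for name,cc in(("before",n+"0.npz"),("now",c)):
        img,z,K,R,t=load(cc);P=cloud(cc);H=np.array([.566,-.0713] if n=="scene" else [.562,-.0693])
        m=(np.hypot(P[...,0]-H[0],P[...,1]-H[1])<.09)&(P[...,2]>.15)&(P[...,2]<.18)
        v,u=np.nonzero(m)
        # black handle blob in window
        g=img.max(2);w=cv2.projectPoints(np.array([[.524,-.121,.132]]),cv2.Rodrigues(R)[0],t,K,None)[0].ravel()
        q=ray(cc,u.mean(),v.mean(),.160)[:2]-H if len(u) else [np.nan]*2
        p=P[m].mean(0)[:2]-H
        print(n,name,m.sum(),"pix",u.mean(),v.mean(),"cloud ang",np.degrees(np.arctan2(p[1],p[0])).round(2),"ray ang",np.degrees(np.arctan2(q[1],q[0])).round(2),"zmax",P[m][:,2].max().round(4))
    x=[180,300,170,270] if n=="scene" else [220,350,130,230]
    cv2.imwrite(f"pics/{n}_{k}.png",cv2.resize(c["img"][x[2]:x[3],x[0]:x[1]],None,fx=5,fy=5,interpolation=2))
s=env.get_state();print(s["time"],s["tcp_pos"])
E
python3 meas.py a
```

```text
scene before 55 pix 219.6 221.78181818181818 cloud ang -127.02 ray ang -128.51 zmax 0.1716
scene now 55 pix 220.47272727272727 224.72727272727272 cloud ang -117.36 ray ang -118.75 zmax 0.1728
top before 29 pix 297.41379310344826 196.44827586206895 cloud ang -129.0 ray ang -128.59 zmax 0.1762
top now 24 pix 299.2916666666667 194.0 cloud ang -118.71 ray ang -118.22 zmax 0.1732
10.4 [0.49309423 0.12285115 0.22653762]
```

View pics/scene_a.png

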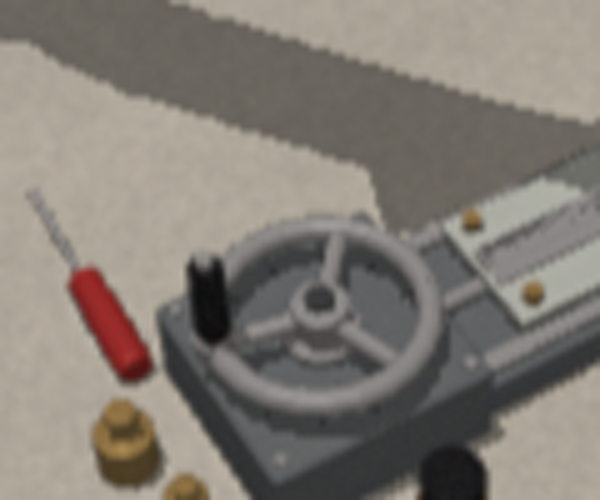

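View pics/top_a.png

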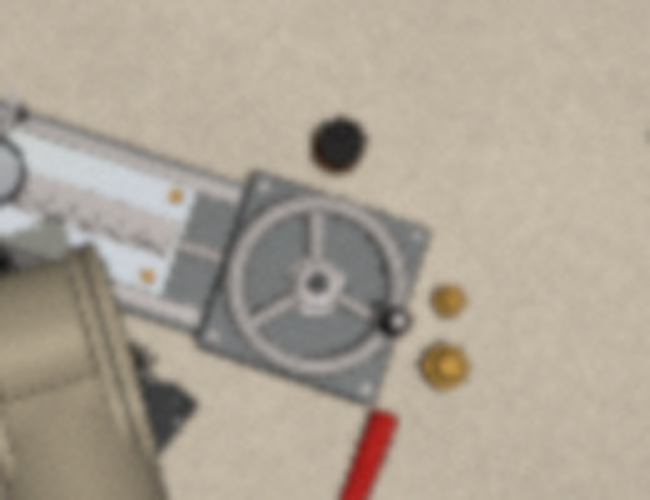

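Both views put the handle about 10° short of its start (scene 9.7°, top 10.4°), which is the planned undershoot. I'll return behind it and push the rest.

Emit:
arm_command:
  motion:
    - [[0.013,-0.055,0,0,0,0],[0.013,-0.055,0,0,0,0],[0.013,-0.055,0,0,0,0],[0.013,-0.055,0,0,0,0],[0.013,-0.055,0,0,0,0],[0.013,-0.055,0,0,0,0],[0.013,-0.055,0,0,0,0],[0.013,-0.055,0,0,0,0],[0.013,-0.055,0,0,0,0],[0.013,-0.055,0,0,0,0],[0,0,0,0,0,0],[0,0,0,0,0,0]]

```text
time: 11.4
tcp_pos: [0.5572, -0.1568, 0.2266]
orientation: [1.014, 2.973, -0.003]
wrist_force: [0.6, 1.0, -0.0]
gripper_width: 0.0006
```

Run:
```python
from cell import env
from path import centre
s=env.get_state();print(s["tcp_pos"],s["orientation"]);print(centre(350),centre(352),centre(360))
```

```text
[ 0.55717512 -0.15677874  0.2265729 ] [ 1.01408503e+00  2.97330142e+00 -2.79456319e-03]
[ 0.55208415 -0.13719861] [ 0.54965076 -0.13668715] [ 0.54036712 -0.1339308 ]
```

Emit:
arm_command:
  motion:
    - [[0.014,0.012,-0.055,0,0,0],[0,0,-0.055,0,0,0],[0,0,-0.055,0,0,0],[0,0,-0.055,0,0,0],[0,0,0,0,0,0],[0,0,0,0,0,0]]

```text
time: 11.9
tcp_pos: [0.5639, -0.1467, 0.1162]
orientation: [-1.005, -2.974, 0.001]
wrist_force: [0.7, -0.4, 0.4]
gripper_width: 0.0005
```

Run:
```python
from cell import env
for i in range(3):
    s=env.get_state();print(s["time"],s["tcp_pos"],s["wrist_force"]); env.read_camera("top")
```

```text
11.9 [ 0.56394544 -0.14667716  0.11624028] [ 0.74893851 -0.37401315  0.40648583]
11.95 [ 0.56495336 -0.14704719  0.11771611] [-0.64685688 -0.10395308  0.33882779]
12.0 [ 0.56552402 -0.1472236   0.11844208] [ 0.33777785 -0.37329695  0.15565819]
```

Emit:
arm_command:
  motion:
    - [[-0.007,0.004,0,0,0,0],[-0.007,0.004,0,0,0,0],[-0.007,0.004,0,0,0,0],[-0.007,0.004,0,0,0,0],[-0.007,0.004,0,0,0,0],[-0.007,0.004,0,0,0,0],[-0.007,0.004,0,0,0,0],[0,0,0,0,0,0],[0,0,0,0,0,0]]

```text
time: 12.8
tcp_pos: [0.5398, -0.1324, 0.1165]
orientation: [-1.005, -2.976, -0.001]
wrist_force: [0.2, -0.3, -0.3]
gripper_width: 0.0005
```

Run:
```python
from cell import env
for i in range(3):
    s=env.get_state();print(s["time"],s["tcp_pos"],s["wrist_force"]); env.read_camera("top")
```

```text
12.8 [ 0.53976625 -0.13236709  0.11651604] [ 0.23534046 -0.34094874 -0.28329114]
12.85 [ 0.53984377 -0.13239733  0.11643936] [-0.05661509 -0.51370898  0.30411207]
12.9 [ 0.53993453 -0.13251333  0.11643604] [-0.16557336  1.16702235 -1.64068478]
```

Emit:
arm_command:
  motion:
    - [[0.016,-0.012,0,0,0,0],[0.016,-0.012,0,0,0,0],[0,0,0.06,0,0,0],[0,0,0.06,0,0,0],[0,0,0.06,0,0,0],[0,0,0.04,0,0,0],[-0.02,0.06,0,0,0,0],[-0.02,0.06,0,0,0,0],[-0.02,0.06,0,0,0,0],[-0.02,0.06,0,0,0,0],[-0.02,0.06,0,0,0,0],[-0.01,0.06,0,0,0,0]]

```text
time: 13.95
tcp_pos: [0.5009, 0.0359, 0.227]
orientation: [1.007, 2.976, 0.001]
wrist_force: [0.3, 0.0, 0.3]
gripper_width: 0.0005
```

Emit:
arm_command:
  motion:
    - [[-0.01,0.06,0,0,0,0],[-0.01,0.06,0,0,0,0],[-0.01,0.06,0,0,0,0],[0,0,0,0,0,0],[0,0,0,0,0,0]]

```text
time: 14.37
tcp_pos: [0.4865, 0.1264, 0.2265]
orientation: [-1.002, -2.978, 0.001]
wrist_force: [-0.1, -1.1, 0.2]
gripper_width: 0.0005
```

```bash
python3 meas.py b
```

```text
scene before 55 pix 219.6 221.78181818181818 cloud ang -127.02 ray ang -128.51 zmax 0.1716
scene now 56 pix 219.58928571428572 221.85714285714286 cloud ang -127.36 ray ang -128.28 zmax 0.172
top before 29 pix 297.41379310344826 196.44827586206895 cloud ang -129.0 ray ang -128.59 zmax 0.1762
top now 25 pix 297.76 196.32 cloud ang -128.15 ray ang -127.52 zmax 0.1777
14.4667 [0.4868626  0.12392549 0.22660131]
```

View pics/scene_b.png

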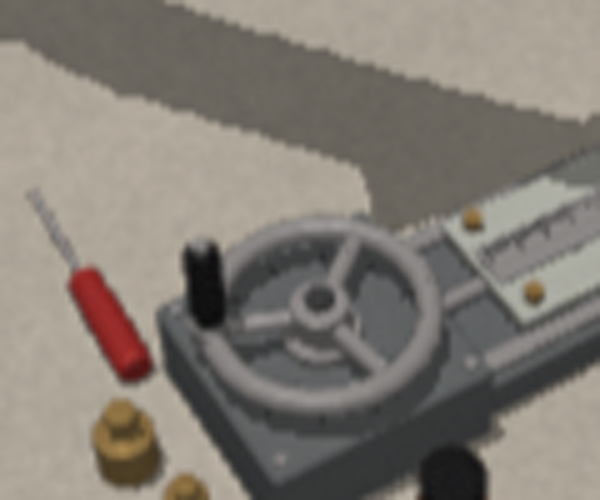

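View pics/top_b.png

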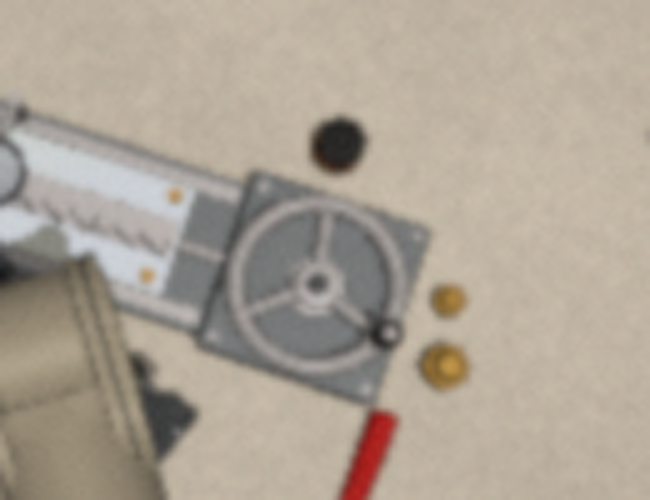

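The handle is back within about 0.5° of its start. As a last check I'll run sub-pixel image registration of the handle and the bystanders against the first pictures.

Run:
```python
from h import *
for n,B in(("scene",{"handle":(208,210,30,36),"fixed":(228,250,60,20),"weights":(195,245,32,34),"jar":(258,255,28,28),"driver":(180,205,32,42),"cup":(180,335,36,30),"caliper":(62,275,75,45)}),("top",{"handle":(287,187,22,20),"weights":(302,182,16,30),"driver":(278,210,24,42),"jar":(278,148,20,20),"cardbox":(105,187,42,34)})):
    a=np.load(n+"0.npz")["img"].astype(np.float32).mean(2);b=np.load(n+"_b.npz")["img"].astype(np.float32).mean(2)
    for k,(x,y,w,h) in B.items():
        A=a[y:y+h,x:x+w].copy();C=b[y:y+h,x:x+w].copy();s,r=cv2.phaseCorrelate(A,C,cv2.createHanningWindow((w,h),cv2.CV_32F));print(n,k,np.round(s,2),round(r,2),"diff",abs(A-C).mean().round(1))
```

```text
scene handle [ 0.02 -0.17] 0.99 diff 1.6
scene fixed [-0.02  0.02] 1.03 diff 1.1
scene weights [-0.05  0.02] 1.0 diff 5.4
scene jar [ 0.02 -0.03] 0.98 diff 4.2
scene driver [0.03 0.56] 1.0 diff 6.3
scene cup [ 0.05 -0.02] 0.98 diff 2.1
scene caliper [0.5  0.52] 0.94 diff 2.5
top handle [-0.04  0.16] 0.98 diff 2.1
top weights [ 0.34 -0.01] 0.93 diff 0.7
top driver [-0.05  0.45] 0.93 diff 2.0
top jar [0.11 0.11] 0.85 diff 0.7
top cardbox [0.39 0.03] 0.99 diff 1.9
```

Run:
```python
from h import *
for n,(x,y,w,h) in(("scene",(180,200,40,50)),("top",(278,205,30,50))):
    for f in("0","_b"):
        i=np.load(n+f+".npz")["img"][y:y+h,x:x+w].astype(int);m=(i[...,2]>90)&(i[...,1]<60);print(n,f,m.sum(),np.argwhere(m).mean(0).round(2))
from cell import env
s=env.get_state();print(s["time"],s["tcp_pos"],s["wrist_force"]);print(env.finish_job())
```

```text
scene 0 143 [33.8  21.19]
scene _b 141 [33.93 21.28]
top 0 80 [16.2  15.11]
top _b 80 [16.21 15.05]
14.4667 [0.4868626  0.12392549 0.22660131] [ 0.57023231 -0.87502816 -0.45693055]
the job is handed in; nothing more can be done
None
```

I pushed the handle clockwise through one full turn with the shut fingertips. I stopped about 10° short to check its position, pushed the rest, then backed off, lifted clear and handed the job in at about 14.5 s.

**Handle position:** it came to rest within about 1° of where it began. The checks disagree slightly: the depth and ray measurements put it between 0.3° past and 1.1° short, while sub-pixel image matching put it about 0.5° past.

**Sleeve and carriage:** the top of the sleeve reads as high as at the start, to within 1.5 mm, so it was not pulled up. The rule has visibly moved away from the wheel, but I did not measure the 20 mm.

**Bystanders:** none was touched.
- **Screwdriver:** image matching showed a shift of about 0.5 px, but its colour centroid moved less than 0.2 px.
- **Caliper, card box and weights:** image matching also gave 0.3–0.7 px for the caliper, the card box and, in the top view only, the weights. I took these as artefacts of the method, because the arm never came down near the caliper or box and the weights read unmoved in the scene view. I did not check them a second way.
- **Jar and cup:** no significant shift.

**Force:** the highest wrist force I saw was about 8 N, read at the end of each move.

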